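# Scrub the dirty cup and put it in the tray of its colour

### The job

One of the two mixing cups, the red or the blue, stands on the black round pad of the plywood board and is the dirty one: take the bottle brush from its grey caddy and scrub the inside of that cup where it stands with at least three up-and-down strokes, each from close to its bottom to above half its depth. Then stand the brush back in the caddy, bristles down and let go, and only after that set the scrubbed cup gently down, upright, on the floor of the tray of its own colour. Leave the other cup, the jar and the tape measure where they are.

Things in the scene. Friction and masses are not known exactly. Their poses are not given: they have to be found in the camera images.
- brush: Bottle brush, 192 mm long, loose, standing upright, bristles down, in the grey caddy. From the bottom: yellow round bristle head 40 mm in diameter and 80 mm long (rigid, flat end), 12 mm steel neck to 100 mm, then a wooden handle 18 x 18 mm square from 100 to 192 mm. Origin: centre of the bristle end (the bottom); z runs up the handle; x and y are square to the handle's faces.
- caddy: Grey open square caddy for the brush, fixed: 80 x 80 mm outside, 90 mm high, walls and floor 5 mm (inside 70 x 70 mm). Origin: centre of its underside; x and y along its sides.
- board: Plywood board, fixed, 100 mm (x) by 280 mm (y), 12 mm thick, with a black round pad at its +y end; the other end is bare. Origin: centre of its underside.
- pad (a point): Centre of the black round pad (88 mm across, flush) on top of the board, 80 mm from the board's centre along its +y axis. The cup standing here is the dirty one. The other cup stands 160 mm away, at the bare end.
- cup_red: Red plastic cup, straight round beaker open at the top, loose: 62 mm outside diameter, 110 mm high, walls 3 mm, bottom 5 mm thick (inside 56 mm across, 105 mm deep). Origin: centre of its underside; z up its axis. It stands on the board, either on the black pad or at the bare end.
- cup_blue: Blue plastic cup, straight round beaker open at the top, loose: 62 mm outside diameter, 110 mm high, walls 3 mm, bottom 5 mm thick (inside 56 mm across, 105 mm deep). Origin: centre of its underside; z up its axis. It stands on the board, either on the black pad or at the bare end.
- tray_red: Red open tray, fixed, for the red cup: 130 x 130 mm outside, 35 mm high, walls and floor about 4 mm. Origin: centre of its underside (its floor is 4 mm above it); x and y along its sides.
- tray_blue: Blue open tray, fixed, for the blue cup: 130 x 130 mm outside, 35 mm high, walls and floor about 4 mm. Origin: centre of its underside (its floor is 4 mm above it); x and y along its sides.
- jar: Amber jar with a brass-coloured cap, 68 mm across, 90 mm high, beyond the caddy: leave alone. Origin: centre of its underside.
- tape_measure: Yellow tape measure, 70 x 40 x 65 mm, beyond the board: leave alone. Origin: centre of its underside.
Things that resemble listed ones, but are neither listed nor needed, are in the scene too. There is more than one size of the brush; the one meant has the size given above.

How it is judged:
By the outcome, as a careful person would: the job done as asked, in the order asked, and still so for the second after the job is handed in, with the robot touching nothing.
It also fails if it takes over 72 s, if anything falls off the work surface, if the arm or the gripper's body presses on something with over 40 N, if the wrist force passes 120 N, or if a joint passes its speed limit or range.

### The arm

A 7-joint arm with a two-finger parallel gripper is mounted at the origin on the work surface. World frame = base frame: x ahead of the robot, y to its left, z up, the work surface at z = 0. Lengths are in m, angles in rad, forces in N, time in s.
With the tool pointing down it reaches from about 0.35 to 0.9 m from the base axis. Payload 19.9 kg.
Tool frame: the origin (TCP) lies at the very end of the fingers, on their centre line; the grasp point (between the pads) lies 19 mm behind it; z points along the fingers, y is the line along which they close (so a half turn about z gives the same grasp; the last joint's range is limited). The gripper opens to 85 mm and grips with 20 to 120 N. Pads are 22 mm wide; open, the fingers measure 114 mm over their backs; the gripper's body (76 mm by 85 mm) begins 54 mm behind the grasp point. The pads swing forward as they close: fully open they stand 13 mm farther back than shut.
Start: joints at [1.226, 0.417, -0.01, 1.614, 0.005, 1.111, -0.053], TCP at [0.187, -0.596, 0.231] pointing down, gripper open.
Joint ranges: [-2.81, 2.81], [-0.39, 2.02], [-1.27, 1.25], [0.06, 2.57], [-1.19, 4.33], [0.19, 2], [-2.82, 2.82]. Speed limits (rad/s): [1.89, 1.89, 2.39, 2.39, 3.01, 3.01, 3.01].

### API

Orientations are given as a rotation vector (axis times angle).
In Python, from station import bot, cams gives the robot as it stands.
- The arm moves only by the tool step_arm, never from a script. Its argument "commands" is a list of rows, each an object with "travel": the shift along the tool's x, y, z each as a share of 3 cm, from -1 to 1, a list of three; "rot": the turn, a rotation vector about the tool's x, y, z each as a share of 0.1 rad, from -1 to 1, a list of three; "fingers": the opening, from -1 (shut) to 1 (fully open). In form: [{"travel": [x, y, z], "rot": [ax, ay, az], "fingers": fingers}, ...]. A call has 1 to 20 rows; each row shifts and turns the commanded pose from where the row before left it, along the tool's axes as they then stand; what a row does not reach is not made up. A row lasts 1/12 s, in which the tool goes at most 41.7 mm and 7.16 degrees, less where a joint would pass 70% of its speed; a pose out of reach is approached as far as the arm can. A call with a number of a shift or a turn outside -1 to 1 is refused whole. A call with a gripper value outside its range is refused whole. The fingers move at their own pace and stop on an object; "squeeze" is the grip in N (left out, the last holds). Time passes only in rows, so rows that do not move let the fingers close. It gives the time, the measured TCP pose, the force, the opening and the grip force at its end, in the units of the state.
- bot.read_state(): the state, without advancing time (a new reading comes with each control period).
- cams.camera(name): name is "side" or "top"; returns a dict with "color" (400x640x3 uint8, red, green, blue), "range_z" (400x640 float32, m along the optical axis (not along the pixel's ray), 0 where there is no reading), "fov_y" (degrees; the focal length in pixels is half the picture's height over the tangent of half this angle, whatever the lens; pixels are square), "cx", "cy" (the principal point, pixels), "k1" (the pictures are not rectified: a ray, as slopes to the right and down, at radius r is drawn at 1 + k1 r^2 times it, then the intrinsics apply), "position" and "rotation" of the camera in the world. Camera axes: x right, y up, looking along -z (the intrinsics and any distortion apply to the point x, -y, -z); pixel columns grow to the right and rows downward; lengths in m; the calibration is good to about 2 mm. A picture is of the moment at which its call begins.
- bot.finish_job(): hands the job in; it is judged then, once.
Trained networks look in a picture, given as the dict that the camera call returned (one of the last four; its "shot" number tells which), for a name from the list of things; names that differ only in an ending like _2 or _b are one class to them, and where a whole thing is asked for, a point or a joint stands for the part that bears it (a point fixed in the world has none). Each returns a list of dicts, best first, with "confidence" (0 to 1); they miss things now and then, are a little off and sometimes report something else, mostly with a low value. They report only what shows in the picture. A call takes as long as a camera call. They do not tell look-alikes from the thing itself.
- cams.search_frame(picture, label): "position" ([x, y, z] in m, in world coordinates, good to about 4 mm: the middle of the surface that is visible of it).
- cams.cut_out(picture, label): "mask" (400x640 bool, what is visible of it).
The state is a dict: "t": time; "q": joint angles; "dq": joint speeds; "effort": joint torques, N m; "tool_pos": TCP position; "orientation": TCP orientation; "contact_force": force on the tool from outside, world axes, zero at the start; "moment": the same for the moment, N m; "opening": finger opening in m; "grasp_force": force on a finger pad.
Only numpy, scipy, OpenCV 4.12 (cv2) and the standard library are available. Lean on these libraries where they do the work, as an engineer would, in place of code of your own. Each camera call takes 0.05 s, during which the arm holds its last target. There are 200 camera calls.

## Working session

There is one attempt and no reset: what is moved stays moved. The work goes in short steps, Python scripts to look and compute and a tool call to move; the robot and the scene stay as the last step left them, time stands still between calls to the robot, and variables do not carry over. Pictures are saved under pics/ and viewed, at most 10 in all, crops included, and the job is handed in when it is done.

Besides the shell and the picture viewer there is one more tool, called by a JSON object that holds its "api" and its "payload", one argument or row to a line. step_arm: Moves the arm, as the interface text tells. Shift numbers are shares of 3 cm and turn numbers shares of 0.1 rad, none past 1 either way. Its arguments: {"type":"object","properties":{"commands":{"type":"array","items":{"type":"object","properties":{"travel":{"type":"array","items":{"type":"number"}},"rot":{"type":"array","items":{"type":"number"}},"fingers":{"type":"number"}}}},"squeeze":{"type":"number"}},"required":["commands"]}

```bash
ls; mkdir -p pics; cat > h.py <<'E'
import numpy as np, cv2
from station import bot, cams
def pts(p):
    h,w=p["range_z"].shape; f=h/2/np.tan(np.radians(p["fov_y"])/2)
    v,u=np.mgrid[0:h,0:w].astype(float)
    K=np.array([[f,0,p["cx"]],[0,f,p["cy"]],[0,0,1.]])
    s=cv2.undistortPoints(np.stack([u.ravel(),v.ravel()],1)[:,None],K,np.array([p["k1"],0,0,0.]))[:,0].reshape(h,w,2)
    z=p["range_z"]; c=np.stack([s[...,0]*z,-s[...,1]*z,-z],-1)
    P=c@np.array(p["rotation"]).T+np.array(p["position"])
    P[z==0]=np.nan
    return P
def save(p,n,box=None,k=1):
    im=p["color"][...,::-1]
    if box: im=im[box[1]:box[3],box[0]:box[2]]
    cv2.imwrite("pics/"+n,cv2.resize(im,None,fx=k,fy=k,interpolation=cv2.INTER_CUBIC))
E
python3 - <<'E'
from h import *
s=bot.read_state();print({k:np.round(v,3) for k,v in s.items()})
for n in("top","side"):
    p=cams.camera(n);save(p,n+"0.png");np.savez(n+"0.npz",P=pts(p),c=p["color"])
    print(n,np.round(p["position"],3),p["fov_y"])
    for l in["brush","caddy","board","cup_red","cup_blue","tray_red","tray_blue","jar","tape_measure"]:
        for d in cams.search_frame(p,l)[:3]: print(l,np.round(d["position"],3),round(d["confidence"],2))
E
```

```text
pics
{'t': np.float64(0.0), 'q': array([ 1.225,  0.418, -0.01 ,  1.614,  0.005,  1.111, -0.053]), 'dq': array([ 0.001,  0.001, -0.004, -0.002, -0.   ,  0.001,  0.001]), 'effort': array([-2.0000e-03, -8.6445e+01,  6.7800e-01, -4.3490e+01,  1.9000e-02,
        7.0000e-03, -0.0000e+00]), 'tool_pos': array([ 0.187, -0.596,  0.231]), 'orientation': array([-3.104, -0.475,  0.   ]), 'contact_force': array([-0.041,  0.119,  0.387]), 'moment': array([-0.004, -0.   , -0.033]), 'grasp_force': np.float64(0.0), 'opening': np.float64(0.086)}Traceback (most recent call last):
  File "<stdin>", line 4, in <module>
  File "h.py", line 9, in pts
    P=c@np.array(p["rotation"]).T+np.array(p["position"])
      ~~~~~~~~~~~~~~~~~~~~~~~~~~~^~~~~~~~~~~~~~~~~~~~~~~~
ValueError: operands could not be broadcast together with shapes (400,640) (3,)
```

```bash
sed -i 's/np.array(p\["rotation"\]).T/cv2.Rodrigues(np.array(p["rotation"],float))[0].T/' h.py
python3 - <<'E'
from h import *
for n in("top","side"):
    p=cams.camera(n);save(p,n+"0.png");np.savez(n+"0.npz",P=pts(p),c=p["color"])
    print(n,np.round(p["position"],3),np.round(p["rotation"],3),p["fov_y"])
    for l in["brush","caddy","board","cup_red","cup_blue","tray_red","tray_blue","jar","tape_measure"]:
        for d in cams.search_frame(p,l)[:3]: print(l,np.round(d["position"],3),round(d["confidence"],2))
E
```

```text
top [0.393 0.01  1.01 ] [ 0.155 -0.14  -1.547] 56.73578829105018
brush [ 0.449 -0.323  0.087] 0.95
brush [0.604 0.325 0.005] 0.6
brush [0.422 0.343 0.005] 0.55
caddy [ 0.432 -0.333  0.053] 0.89
board [0.504 0.035 0.012] 0.79
cup_red [0.509 0.12  0.054] 0.58
cup_blue [ 0.522 -0.046  0.037] 0.86
cup_blue [0.509 0.122 0.052] 0.53
tray_red [0.418 0.346 0.006] 0.75
tray_blue [0.607 0.323 0.006] 0.77
jar [ 0.664 -0.257  0.092] 0.75
jar [ 0.449 -0.321  0.089] 0.44
tape_measure [0.718 0.015 0.065] 0.7
tape_measure [0.506 0.033 0.011] 0.49
side [0.102 0.504 0.702] [ 0.359 -0.912 -2.216] 55.98372500599475
brush [ 0.549 -0.318  0.056] 0.74
brush [ 0.444 -0.325  0.136] 0.72
caddy [ 0.431 -0.295  0.062] 0.81
board [0.491 0.051 0.012] 0.79
board [0.501 0.13  0.087] 0.57
cup_red [0.5   0.127 0.088] 0.63
cup_blue [ 0.508 -0.03   0.085] 0.77
tray_red [ 0.426  0.339 -0.001] 0.89
tray_blue [0.61  0.322 0.006] 0.59
jar [ 0.663 -0.249  0.061] 0.65
jar [0.488 0.053 0.013] 0.58
tape_measure [0.711 0.024 0.051] 0.76
```

View pics/top0.png

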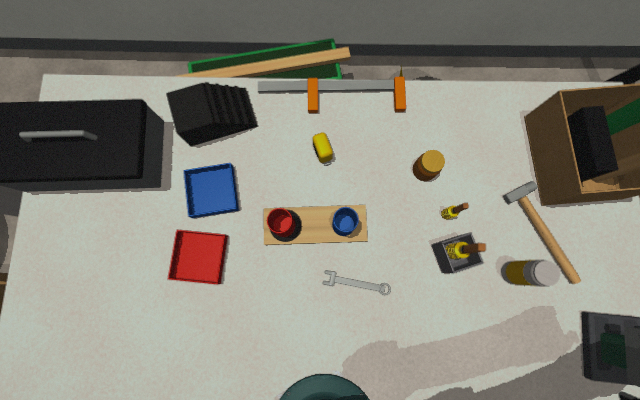

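View pics/side0.png

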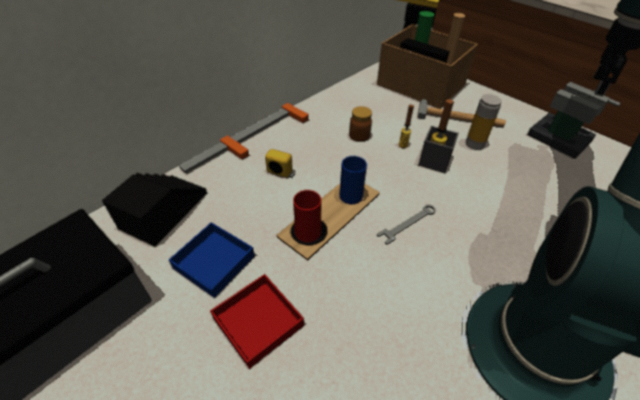

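The top view shows the red cup on the black pad at (281,222), so red is the dirty one. The blue cup is at the bare end (345,221), and the trays are at (198,257) red and (211,190) blue. There are two brush candidates: the one in the grey caddy at (465,250), and a smaller loose one at (453,211). The one in the caddy fits the description. I'll measure and check it in a crop.

```bash
python3 - <<'E'
from h import *
def circ(xy):
    A=np.c_[2*xy,np.ones(len(xy))];s=np.linalg.lstsq(A,(xy**2).sum(1),rcond=None)[0]
    return s[:2],np.sqrt(s[2]+s[0]**2+s[1]**2)
T=np.load("top0.npz");S=np.load("side0.npz")
for n,D in(("top",T),("side",S)):
    P=D["P"].reshape(-1,3)
    near=lambda x,y,r:(np.hypot(P[:,0]-x,P[:,1]-y)<r)
    for l,x,y in(("red",.5,.12),("blue",.51,-.04)):
        q=P[near(x,y,.06)&(P[:,2]>.114)&(P[:,2]<.13)]
        if len(q)>5: print(n,l,len(q),circ(q[:,:2]),np.median(q[:,2]),q.max(0),q.min(0))
    q=P[near(.435,-.325,.075)&(P[:,2]>.083)&(P[:,2]<.097)]
    print(n,"caddy rim",len(q),[np.round(v,3) for v in cv2.minAreaRect(q[:,:2].astype(np.float32))])
    for c,nm in(((.42,.345),"tr"),((.607,.323),"tb")):
        q=P[near(*c,.11)&(P[:,2]>.029)&(P[:,2]<.042)]
        print(n,nm,len(q),[np.round(v,3) for v in cv2.minAreaRect(q[:,:2].astype(np.float32))])
    q=P[near(.5,.04,.17)&(P[:,2]>.008)&(P[:,2]<.016)]
    print(n,"board",len(q),[np.round(v,3) for v in cv2.minAreaRect(q[:,:2].astype(np.float32))])
    q=P[near(.435,-.325,.09)&(P[:,2]>.105)]
    for a in np.arange(.105,.24,.015):
        r=q[(q[:,2]>=a)&(q[:,2]<a+.015)]
        if len(r):print(n,"brush z",round(a,3),len(r),np.round(r.mean(0),3),np.round(np.ptp(r,0),3))
    q=P[near(.549,-.318,.05)&(P[:,2]>.02)]
    print(n,"small",q.max(0),np.round(q.mean(0),3))
a=cv2.resize(T["c"][195:285,420:510],(450,450),interpolation=2);b=cv2.resize(S["c"][85:175,390:480],(450,450)[:2],interpolation=2)
cv2.imwrite("pics/crop.png",cv2.resize(np.hstack([a,b])[...,::-1],(800,400)))
E
```

```text
top red 114 (array([0.5077694 , 0.11622514]), np.float64(0.029214718490170988)) 0.12087934910887915 [0.53745121 0.14655396 0.12485387] [0.47858038 0.08578461 0.1140818 ]
top blue 114 (array([ 0.51320513, -0.04385868]), np.float64(0.02923649430819497)) 0.12116358099268815 [ 0.5431453  -0.01355768  0.12533808] [ 0.48390871 -0.07398169  0.11408948]
top caddy rim 363 [array([ 0.442, -0.331]), array([0.079, 0.08 ]), np.float64(18.615)]
top tr 375 [array([0.442, 0.338]), array([0.133, 0.172]), np.float64(85.459)]
top tb 344 [array([0.601, 0.319]), array([0.131, 0.133]), np.float64(10.503)]
top board 2691 [array([0.457, 0.029]), array([0.213, 0.278]), np.float64(2.87)]
top brush z 0.105 25 [ 0.448 -0.326  0.113] [0.017 0.006 0.014]
top brush z 0.12 19 [ 0.447 -0.327  0.128] [0.019 0.009 0.014]
top brush z 0.135 22 [ 0.448 -0.326  0.142] [0.018 0.014 0.014]
top brush z 0.15 21 [ 0.448 -0.325  0.158] [0.016 0.006 0.014]
top brush z 0.165 28 [ 0.448 -0.326  0.173] [0.018 0.012 0.014]
top brush z 0.18 33 [ 0.448 -0.328  0.189] [0.018 0.018 0.015]
top brush z 0.195 57 [ 0.449 -0.333  0.197] [0.0
[... 589 characters left out ...]
loat64(85.501)]
side tb 575 [array([0.601, 0.321]), array([0.133, 0.132]), np.float64(10.961)]
side board 2227 [array([0.456, 0.032]), array([0.214, 0.282]), np.float64(2.761)]
side brush z 0.105 44 [ 0.446 -0.326  0.112] [0.02  0.022 0.015]
side brush z 0.12 42 [ 0.446 -0.326  0.127] [0.019 0.018 0.015]
side brush z 0.135 42 [ 0.446 -0.326  0.142] [0.019 0.019 0.014]
side brush z 0.15 45 [ 0.446 -0.326  0.157] [0.019 0.017 0.015]
side brush z 0.165 44 [ 0.446 -0.326  0.172] [0.019 0.016 0.015]
side brush z 0.18 47 [ 0.446 -0.326  0.187] [0.02  0.017 0.014]
side brush z 0.195 30 [ 0.447 -0.331  0.197] [0.018 0.018 0.004]
side small [ 0.56239789 -0.30915487  0.1437606 ] [ 0.547 -0.319  0.078]
```

View pics/crop.png

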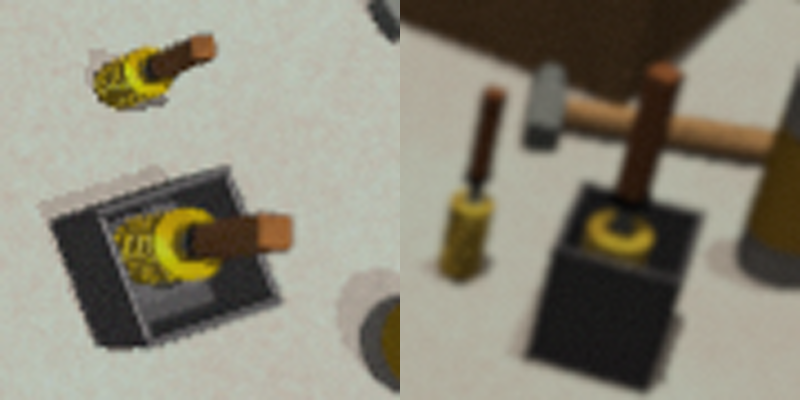

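The crop confirms it: the brush in the caddy is the large one, with its handle top at 0.197 m (5 + 192 mm). The loose one beside it, at (453,211), tops out at 0.145 m, so it is the small look-alike. I still need the handle yaw, the red tray and the height of the nearby clutter.

```bash
python3 - <<'E'
from h import *
T=np.load("top0.npz")["P"].reshape(-1,3);S=np.load("side0.npz")["P"].reshape(-1,3)
A=np.r_[T,S]
for n,P in(("top",T),("side",S),("both",A)):
    d=np.hypot(P[:,0]-.447,P[:,1]+.33)<.03
    q=P[d&(P[:,2]>.11)&(P[:,2]<.2)];print(n,"brush",[np.round(v,4) for v in cv2.minAreaRect(q[:,:2].astype(np.float32))])
    q=P[(abs(P[:,0]-.42)<.085)&(abs(P[:,1]-.345)<.1)&(P[:,2]>.028)&(P[:,2]<.042)]
    q=q[q[:,0]<.515]
    print(n,[np.round(v,4) for v in cv2.minAreaRect(q[:,:2].astype(np.float32))],q.min(0),q.max(0))
q=S[(np.hypot(S[:,0]-.42,S[:,1]+.5)<.12)&(S[:,2]>.03)&(S[:,1]<-.42)];print("lidjar",q.min(0),q.max(0))
q=A[(A[:,0]>.25)&(A[:,0]<.75)&(abs(A[:,1])<.5)];print("max z",np.nanmax(q[:,2]),q[np.nanargmax(q[:,2])])
E
```

```text
top brush [array([ 0.4488, -0.3329]), array([0.0189, 0.0179]), np.float64(84.0955)]
top [array([0.4209, 0.3396]), array([0.1332, 0.1298]), np.float64(85.4337)] [0.35293009 0.26884226 0.0280661 ] [0.49063393 0.40893263 0.0393709 ]
side brush [array([ 0.448 , -0.3301]), array([0.0222, 0.0199]), np.float64(82.3973)]
side [array([0.4204, 0.3413]), array([0.1302, 0.1317]), np.float64(85.501)] [0.3499949  0.27162293 0.02800459] [0.48992735 0.41036164 0.03854176]
both brush [array([ 0.4479, -0.3306]), array([0.0233, 0.02  ]), np.float64(82.2778)]
both [array([0.4202, 0.3397]), array([0.1333, 0.1318]), np.float64(85.4595)] [0.3499949  0.26884226 0.02800459] [0.49063393 0.41036164 0.0393709 ]
lidjar [ 0.36586236 -0.51456038  0.03036376] [ 0.42642509 -0.45277731  0.16359999]
max z 0.1994535272611645 [ 0.44535375 -0.33364007  0.19945353]
```

{"api": "step_arm", "payload": {
  "commands": [
    {"travel":[0,0,-1],"rot":[0,0,0],"fingers":1},
    {"travel":[0,0,-1],"rot":[0,0,0],"fingers":1},
    {"travel":[0,0,-1],"rot":[0,0,0],"fingers":1}
  ]
}}

```text
t: 1.3
tool_pos: [0.1869, -0.5961, 0.3223]
orientation: [-3.105, -0.475, 0.0]
contact_force: [0.6, -0.5, 0.1]
opening: 0.0854
grasp_force: 0.0
```

{"api": "step_arm", "payload": {
  "commands": [
    {"travel":[0,0,0],"rot":[0,0,0.85],"fingers":1},
    {"travel":[0,0,0],"rot":[0,0,0.85],"fingers":1},
    {"travel":[0,0,0],"rot":[0,0,0.85],"fingers":1},
    {"travel":[0,0,0],"rot":[0,0,0.85],"fingers":1},
    {"travel":[0,0,0],"rot":[0,0,0.85],"fingers":1},
    {"travel":[0.54,-0.7,0],"rot":[0,0,0],"fingers":1},
    {"travel":[0.54,-0.7,0],"rot":[0,0,0],"fingers":1},
    {"travel":[0.54,-0.7,0],"rot":[0,0,0],"fingers":1},
    {"travel":[0.54,-0.7,0],"rot":[0,0,0],"fingers":1},
    {"travel":[0.54,-0.7,0],"rot":[0,0,0],"fingers":1},
    {"travel":[0.54,-0.7,0],"rot":[0,0,0],"fingers":1},
    {"travel":[0.54,-0.7,0],"rot":[0,0,0],"fingers":1},
    {"travel":[0.54,-0.7,0],"rot":[0,0,0],"fingers":1},
    {"travel":[0.54,-0.7,0],"rot":[0,0,0],"fingers":1},
    {"travel":[0.54,-0.7,0],"rot":[0,0,0],"fingers":1},
    {"travel":[0.54,-0.7,0],"rot":[0,0,0],"fingers":1},
    {"travel":[0.54,-0.7,0],"rot":[0,0,0],"fingers":1},
    {"travel":[0.54,-0.7,0],"rot":[0,0,0],"fingers":1},
    {"travel":[0.54,-0.7,0],"rot":[0,0,0],"fingers":1}
  ]
}}

```text
t: 2.88
tool_pos: [0.4484, -0.3309, 0.3214]
orientation: [3.136, -0.19, 0.0]
contact_force: [-0.4, -0.6, -1.0]
opening: 0.0851
grasp_force: 0.0
```

{"api": "step_arm", "payload": {
  "commands": [
    {"travel":[0,0,0.8],"rot":[0,0,0],"fingers":1},
    {"travel":[0,0,0.8],"rot":[0,0,0],"fingers":1},
    {"travel":[0,0,0.8],"rot":[0,0,0],"fingers":1},
    {"travel":[0,0,0.8],"rot":[0,0,0],"fingers":1},
    {"travel":[0,0,0.8],"rot":[0,0,0],"fingers":1},
    {"travel":[0,0,0.8],"rot":[0,0,0],"fingers":1},
    {"travel":[0,0,0.6],"rot":[0,0,0],"fingers":1},
    {"travel":[0,0,0.4],"rot":[0,0,0],"fingers":1},
    {"travel":[0,0,0],"rot":[0,0,0],"fingers":-1},
    {"travel":[0,0,0],"rot":[0,0,0],"fingers":-1},
    {"travel":[0,0,0],"rot":[0,0,0],"fingers":-1},
    {"travel":[0,0,0],"rot":[0,0,0],"fingers":-1},
    {"travel":[0,0,0],"rot":[0,0,0],"fingers":-1},
    {"travel":[0,0,0],"rot":[0,0,0],"fingers":-1},
    {"travel":[0,0,0],"rot":[0,0,0],"fingers":-1},
    {"travel":[0,0,0],"rot":[0,0,0],"fingers":-1},
    {"travel":[0,0,0],"rot":[0,0,0],"fingers":-1},
    {"travel":[0,0,0],"rot":[0,0,0],"fingers":-1}
  ],
  "squeeze": 45
}}

```text
t: 4.38
tool_pos: [0.448, -0.3324, 0.1482]
orientation: [3.135, -0.19, 0.002]
contact_force: [-0.6, -1.3, 7.3]
opening: 0.0175
grasp_force: 44.2
```

{"api": "step_arm", "payload": {
  "commands": [
    {"travel":[0,0,-0.3],"rot":[0,0,0],"fingers":-1},
    {"travel":[0,0,-0.7],"rot":[0,0,0],"fingers":-1},
    {"travel":[0,0,-0.9],"rot":[0,0,0],"fingers":-1},
    {"travel":[0,0,-0.9],"rot":[0,0,0],"fingers":-1},
    {"travel":[0,0,-0.9],"rot":[0,0,0],"fingers":-1},
    {"travel":[0,0,-0.9],"rot":[0,0,0],"fingers":-1},
    {"travel":[0,0,-0.9],"rot":[0,0,0],"fingers":-1},
    {"travel":[0,0,-0.7],"rot":[0,0,0],"fingers":-1},
    {"travel":[0,0,0],"rot":[0,0,0],"fingers":-1}
  ]
}}

```text
t: 5.13
tool_pos: [0.4487, -0.3325, 0.3383]
orientation: [3.133, -0.19, 0.008]
contact_force: [0.3, 0.4, -1.3]
opening: 0.0176
grasp_force: 44.1
```

```bash
cat > br.py <<'E'
from h import *
s=bot.read_state();t=np.array(s["tool_pos"]);print("t",round(s["t"],2),"tool",np.round(t,4),np.round(s["orientation"],3),np.round(s["contact_force"],1),s["opening"])
for n in("top","side"):
    p=cams.camera(n);P=pts(p);save(p,"last_%s.png"%n)
    Q=P.reshape(-1,3);c=p["color"].reshape(-1,3).astype(int)
    y=(c[:,0]>1.5*c[:,2]+25)&(c[:,1]>1.3*c[:,2]+15)&(np.hypot(Q[:,0]-t[0],Q[:,1]-t[1])<.06)&(Q[:,2]>.04)&(Q[:,2]<t[2]-.02)
    q=Q[y]
    if len(q)<20: print(n,len(q));continue
    print(n,len(q),"z",np.percentile(q[:,2],[1,99]).round(4))
    # cylinder radius 20 mm axis fit
    from scipy.optimize import least_squares
    z0=q[:,2].mean();r=q[:,:2]
    f=lambda v:np.hypot(r[:,0]-v[0]-v[2]*(q[:,2]-z0),r[:,1]-v[1]-v[3]*(q[:,2]-z0))-.020
    v=least_squares(f,[t[0],t[1],0,0],loss="soft_l1",f_scale=.002).x
    print(" axis at z",z0.round(3),v.round(4))
E
python3 br.py
```

```text
t 5.13 tool [ 0.4487 -0.3325  0.3383] [ 3.133 -0.19   0.008] [ 0.3  0.4 -1.3] 0.017585460243407004
top 478 z [0.2008 0.2777]
 axis at z 0.252 [ 0.4506 -0.335   0.0144 -0.0279]
side 465 z [0.198  0.2729]
 axis at z 0.24 [ 0.4507 -0.3348  0.0133  0.0132]
```

{"api": "step_arm", "payload": {
  "commands": [
    {"travel":[0,-0.4,0],"rot":[0,0,0],"fingers":-1},
    {"travel":[0,-0.7,0],"rot":[0,0,0],"fingers":-1},
    {"travel":[0,-0.9,0],"rot":[0,0,0],"fingers":-1},
    {"travel":[0,-0.9,0],"rot":[0,0,0],"fingers":-1},
    {"travel":[0,-0.9,0],"rot":[0,0,0],"fingers":-1},
    {"travel":[0,-0.9,0],"rot":[0,0,0],"fingers":-1},
    {"travel":[0,-0.9,0],"rot":[0,0,0],"fingers":-1},
    {"travel":[0,-0.9,0],"rot":[0,0,0],"fingers":-1},
    {"travel":[0,-0.9,0],"rot":[0,0,0],"fingers":-1},
    {"travel":[0,-0.9,0],"rot":[0,0,0],"fingers":-1},
    {"travel":[0,-0.9,0],"rot":[0,0,0],"fingers":-1},
    {"travel":[0,-0.9,0],"rot":[0,0,0],"fingers":-1},
    {"travel":[0,-0.9,0],"rot":[0,0,0],"fingers":-1},
    {"travel":[0,-0.9,0],"rot":[0,0,0],"fingers":-1},
    {"travel":[0,-0.9,0],"rot":[0,0,0],"fingers":-1},
    {"travel":[0,-0.9,0],"rot":[0,0,0],"fingers":-1},
    {"travel":[0,-0.9,0],"rot":[0,0,0],"fingers":-1},
    {"travel":[0.06,-0.6,0],"rot":[0,0,0],"fingers":-1},
    {"travel":[0,0,0],"rot":[0,0,0],"fingers":-1},
    {"travel":[0,0,0],"rot":[0,0,0],"fingers":-1}
  ]
}}

```text
t: 6.9
tool_pos: [0.5037, 0.1216, 0.3322]
orientation: [3.136, -0.187, -0.003]
contact_force: [-0.2, -0.3, -1.9]
opening: 0.0175
grasp_force: 44.2
```

```bash
python3 br.py
```

```text
t 6.9 tool [0.5037 0.1216 0.3322] [ 3.136e+00 -1.870e-01 -3.000e-03] [-0.2 -0.3 -1.9] 0.017534341812743822
top 0
side 599 z [0.1945 0.2702]
 axis at z 0.237 [0.5063 0.1187 0.0293 0.0115]
```

View pics/last_side.png

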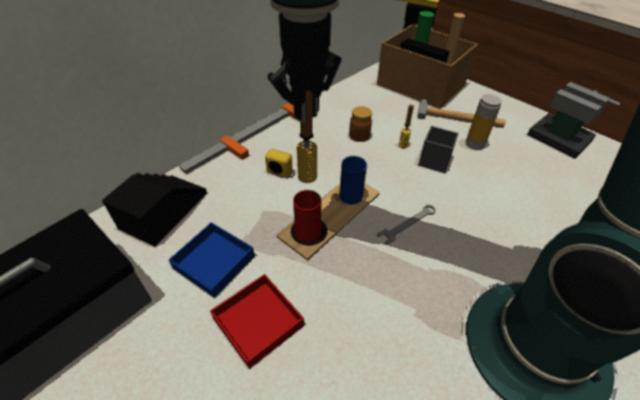

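The brush (307,160) hangs right above the red cup (307,215), and the side camera puts both axes within about 1 mm. I'll lower it in.

{"api": "step_arm", "payload": {
  "commands": [
    {"travel":[0.03,-0.02,0.4],"rot":[0,0,0],"fingers":-1},
    {"travel":[0,0,0.6],"rot":[0,0,0],"fingers":-1},
    {"travel":[0,0,0.6],"rot":[0,0,0],"fingers":-1},
    {"travel":[0,0,0.6],"rot":[0,0,0],"fingers":-1},
    {"travel":[0,0,0.6],"rot":[0,0,0],"fingers":-1},
    {"travel":[0,0,0.6],"rot":[0,0,0],"fingers":-1},
    {"travel":[0,0,0.6],"rot":[0,0,0],"fingers":-1},
    {"travel":[0,0,0.4],"rot":[0,0,0],"fingers":-1},
    {"travel":[0,0,0.3],"rot":[0,0,0],"fingers":-1},
    {"travel":[0,0,0],"rot":[0,0,0],"fingers":-1}
  ]
}}

```text
t: 7.83
tool_pos: [0.5048, 0.1204, 0.1905]
orientation: [3.135, -0.191, -0.004]
contact_force: [-0.3, -0.8, -1.3]
opening: 0.017
grasp_force: 44.2
```

```bash
python3 br.py; python3 - <<'E'
from h import *
p=cams.camera("side");P=pts(p).reshape(-1,3)
c=p["color"].reshape(-1,3).astype(int)
q=P[(np.hypot(P[:,0]-.5,P[:,1]-.12)<.06)&(P[:,2]>.114)&(P[:,2]<.13)&(c[:,0]>2.5*c[:,1])]
A=np.c_[2*q[:,:2],np.ones(len(q))];s=np.linalg.lstsq(A,(q[:,:2]**2).sum(1),rcond=None)[0];print(len(q),s[:2])
save(p,"in.png",(240,60,380,260),3)
E
```

```text
t 7.83 tool [0.5048 0.1204 0.1905] [ 3.135 -0.191 -0.004] [-0.3 -0.8 -1.3] 0.0169567911467803
top 0
side 240 z [0.1011 0.1302]
 axis at z 0.122 [ 0.5079  0.119  -0.0069 -0.1872]
113 [0.50679432 0.11995094]
```

View pics/in.png

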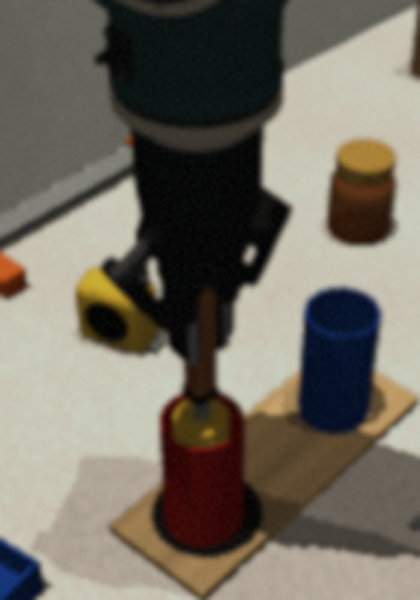

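The brush head is inside the red cup, centred, with its top edge at z 0.130 and so its bottom at 0.050. Now down to near the cup floor.

{"api": "step_arm", "payload": {
  "commands": [
    {"travel":[0,0,0.4],"rot":[0,0,0],"fingers":-1},
    {"travel":[0,0,0.3],"rot":[0,0,0],"fingers":-1},
    {"travel":[0,0,0.15],"rot":[0,0,0],"fingers":-1},
    {"travel":[0,0,0],"rot":[0,0,0],"fingers":-1},
    {"travel":[0,0,0],"rot":[0,0,0],"fingers":-1}
  ]
}}

```text
t: 8.4
tool_pos: [0.5054, 0.121, 0.1665]
orientation: [-3.136, 0.19, 0.001]
contact_force: [-0.6, -0.2, -0.6]
opening: 0.0176
grasp_force: 44.2
```

{"api": "step_arm", "payload": {
  "commands": [
    {"travel":[0,0,0.13],"rot":[0,0,0],"fingers":-1},
    {"travel":[0,0,0],"rot":[0,0,0],"fingers":-1},
    {"travel":[0,0,-0.6],"rot":[0,0,0],"fingers":-1},
    {"travel":[0,0,-0.6],"rot":[0,0,0],"fingers":-1},
    {"travel":[0,0,-0.6],"rot":[0,0,0],"fingers":-1},
    {"travel":[0,0,-0.6],"rot":[0,0,0],"fingers":-1},
    {"travel":[0,0,0],"rot":[0,0,0],"fingers":-1},
    {"travel":[0,0,0],"rot":[0,0,0],"fingers":-1}
  ]
}}

```text
t: 9.07
tool_pos: [0.5059, 0.121, 0.2356]
orientation: [-3.136, 0.19, -0.003]
contact_force: [0.1, -0.9, -2.9]
opening: 0.0175
grasp_force: 44.2
```

{"api": "step_arm", "payload": {
  "commands": [
    {"travel":[0,0,0.6],"rot":[0,0,0],"fingers":-1},
    {"travel":[0,0,0.6],"rot":[0,0,0],"fingers":-1},
    {"travel":[0,0,0.6],"rot":[0,0,0],"fingers":-1},
    {"travel":[0,0,0.4],"rot":[0,0,0],"fingers":-1},
    {"travel":[0,0,0.2],"rot":[0,0,0],"fingers":-1},
    {"travel":[0,0,0],"rot":[0,0,0],"fingers":-1},
    {"travel":[0,0,0],"rot":[0,0,0],"fingers":-1}
  ]
}}

```text
t: 9.65
tool_pos: [0.5056, 0.1211, 0.163]
orientation: [-3.136, 0.19, 0.0]
contact_force: [-0.7, -0.3, -0.4]
opening: 0.0175
grasp_force: 44.2
```

{"api": "step_arm", "payload": {
  "commands": [
    {"travel":[0,0,-0.6],"rot":[0,0,0],"fingers":-1},
    {"travel":[0,0,-0.6],"rot":[0,0,0],"fingers":-1},
    {"travel":[0,0,-0.6],"rot":[0,0,0],"fingers":-1},
    {"travel":[0,0,-0.6],"rot":[0,0,0],"fingers":-1},
    {"travel":[0,0,0],"rot":[0,0,0],"fingers":-1},
    {"travel":[0,0,0.6],"rot":[0,0,0],"fingers":-1},
    {"travel":[0,0,0.6],"rot":[0,0,0],"fingers":-1},
    {"travel":[0,0,0.6],"rot":[0,0,0],"fingers":-1},
    {"travel":[0,0,0.4],"rot":[0,0,0],"fingers":-1},
    {"travel":[0,0,0.2],"rot":[0,0,0],"fingers":-1},
    {"travel":[0,0,0],"rot":[0,0,0],"fingers":-1},
    {"travel":[0,0,0],"rot":[0,0,0],"fingers":-1}
  ]
}}

```text
t: 10.65
tool_pos: [0.5058, 0.1212, 0.1634]
orientation: [-3.136, 0.19, -0.0]
contact_force: [0.2, -0.4, -1.8]
opening: 0.0174
grasp_force: 44.2
```

{"api": "step_arm", "payload": {
  "commands": [
    {"travel":[0,0,-0.6],"rot":[0,0,0],"fingers":-1},
    {"travel":[0,0,-0.6],"rot":[0,0,0],"fingers":-1},
    {"travel":[0,0,-0.6],"rot":[0,0,0],"fingers":-1},
    {"travel":[0,0,-0.6],"rot":[0,0,0],"fingers":-1},
    {"travel":[0,0,0],"rot":[0,0,0],"fingers":-1},
    {"travel":[0,0,0.6],"rot":[0,0,0],"fingers":-1},
    {"travel":[0,0,0.6],"rot":[0,0,0],"fingers":-1},
    {"travel":[0,0,0.6],"rot":[0,0,0],"fingers":-1},
    {"travel":[0,0,0.4],"rot":[0,0,0],"fingers":-1},
    {"travel":[0,0,0.2],"rot":[0,0,0],"fingers":-1},
    {"travel":[0,0,0],"rot":[0,0,0],"fingers":-1},
    {"travel":[0,0,0],"rot":[0,0,0],"fingers":-1}
  ]
}}

```text
t: 11.65
tool_pos: [0.5058, 0.1212, 0.1635]
orientation: [-3.136, 0.19, -0.001]
contact_force: [0.7, -0.1, -0.9]
opening: 0.0174
grasp_force: 44.2
```

{"api": "step_arm", "payload": {
  "commands": [
    {"travel":[0,0,-0.6],"rot":[0,0,0],"fingers":-1},
    {"travel":[0,0,-0.6],"rot":[0,0,0],"fingers":-1},
    {"travel":[0,0,-0.6],"rot":[0,0,0],"fingers":-1},
    {"travel":[0,0,-0.6],"rot":[0,0,0],"fingers":-1},
    {"travel":[0,0,0],"rot":[0,0,0],"fingers":-1},
    {"travel":[0,0,0.6],"rot":[0,0,0],"fingers":-1},
    {"travel":[0,0,0.6],"rot":[0,0,0],"fingers":-1},
    {"travel":[0,0,0.6],"rot":[0,0,0],"fingers":-1},
    {"travel":[0,0,0.4],"rot":[0,0,0],"fingers":-1},
    {"travel":[0,0,0.2],"rot":[0,0,0],"fingers":-1},
    {"travel":[0,0,0],"rot":[0,0,0],"fingers":-1},
    {"travel":[0,0,0],"rot":[0,0,0],"fingers":-1}
  ]
}}

```text
t: 12.65
tool_pos: [0.5058, 0.1212, 0.1634]
orientation: [-3.136, 0.19, -0.0]
contact_force: [0.1, -0.1, -0.4]
opening: 0.0174
grasp_force: 44.2
```

{"api": "step_arm", "payload": {
  "commands": [
    {"travel":[0,0,-0.6],"rot":[0,0,0],"fingers":-1},
    {"travel":[0,0,-0.6],"rot":[0,0,0],"fingers":-1},
    {"travel":[0,0,-0.6],"rot":[0,0,0],"fingers":-1},
    {"travel":[0,0,-0.6],"rot":[0,0,0],"fingers":-1},
    {"travel":[0,0,-0.6],"rot":[0,0,0],"fingers":-1},
    {"travel":[0,0,-0.7],"rot":[0,0,0],"fingers":-1},
    {"travel":[0,0,-0.8],"rot":[0,0,0],"fingers":-1},
    {"travel":[0,0,-0.8],"rot":[0,0,0],"fingers":-1},
    {"travel":[0,0,-0.7],"rot":[0,0,0],"fingers":-1},
    {"travel":[0,0,0],"rot":[0,0,0],"fingers":-1},
    {"travel":[0,0,0],"rot":[0,0,0],"fingers":-1}
  ]
}}

```text
t: 13.57
tool_pos: [0.5059, 0.1213, 0.3446]
orientation: [-3.135, 0.19, -0.005]
contact_force: [-1.0, -0.0, -1.8]
opening: 0.0176
grasp_force: 44.3
```

```bash
python3 br.py
```

```text
t 13.57 tool [0.5059 0.1213 0.3446] [-3.135  0.19  -0.005] [-1.  -0.  -1.8] 0.017577849120623514
top 0
side 616 z [0.2057 0.2811]
 axis at z 0.248 [0.508  0.1192 0.0324 0.0158]
```

{"api": "step_arm", "payload": {
  "commands": [
    {"travel":[0,0.4,0],"rot":[0,0,0],"fingers":-1},
    {"travel":[0,0.7,0],"rot":[0,0,0],"fingers":-1},
    {"travel":[0,0.9,0],"rot":[0,0,0],"fingers":-1},
    {"travel":[0,0.9,0],"rot":[0,0,0],"fingers":-1},
    {"travel":[0,0.9,0],"rot":[0,0,0],"fingers":-1},
    {"travel":[0,0.9,0],"rot":[0,0,0],"fingers":-1},
    {"travel":[0,0.9,0],"rot":[0,0,0],"fingers":-1},
    {"travel":[0,0.9,0],"rot":[0,0,0],"fingers":-1},
    {"travel":[0,0.9,0],"rot":[0,0,0],"fingers":-1},
    {"travel":[0,0.9,0],"rot":[0,0,0],"fingers":-1},
    {"travel":[0,0.9,0],"rot":[0,0,0],"fingers":-1},
    {"travel":[0,0.9,0],"rot":[0,0,0],"fingers":-1},
    {"travel":[0,0.9,0],"rot":[0,0,0],"fingers":-1},
    {"travel":[0,0.9,0],"rot":[0,0,0],"fingers":-1},
    {"travel":[0,0.9,0],"rot":[0,0,0],"fingers":-1},
    {"travel":[0,0.9,0],"rot":[0,0,0],"fingers":-1},
    {"travel":[-0.1,0.9,0],"rot":[0,0,0],"fingers":-1},
    {"travel":[-0.15,0.55,0],"rot":[0,0,0],"fingers":-1},
    {"travel":[0,0,0],"rot":[0,0,0],"fingers":-1},
    {"travel":[0,0,0],"rot":[0,0,0],"fingers":-1}
  ]
}}

```text
t: 15.33
tool_pos: [0.4426, -0.3296, 0.3419]
orientation: [-3.135, 0.193, 0.002]
contact_force: [0.7, 0.1, -1.1]
opening: 0.0178
grasp_force: 44.3
```

```bash
python3 br.py
```

```text
t 15.33 tool [ 0.4426 -0.3296  0.3419] [-3.135e+00  1.930e-01  2.000e-03] [ 0.7  0.1 -1.1] 0.017830197307822995
top 488 z [0.2035 0.2807]
 axis at z 0.255 [ 0.4441 -0.3318  0.0137 -0.0277]
side 479 z [0.205  0.2791]
 axis at z 0.247 [ 0.4453 -0.3309  0.0022  0.0228]
```

{"api": "step_arm", "payload": {
  "commands": [
    {"travel":[0,0,0.4],"rot":[0,0,0],"fingers":-1},
    {"travel":[0,0,0.8],"rot":[0,0,0],"fingers":-1},
    {"travel":[0,0,0.8],"rot":[0,0,0],"fingers":-1},
    {"travel":[0,0,0.8],"rot":[0,0,0],"fingers":-1},
    {"travel":[0,0,0.8],"rot":[0,0,0],"fingers":-1},
    {"travel":[0,0,0.8],"rot":[0,0,0],"fingers":-1},
    {"travel":[0,0,0.8],"rot":[0,0,0],"fingers":-1},
    {"travel":[0,0,0.5],"rot":[0,0,0],"fingers":-1},
    {"travel":[0,0,0.4],"rot":[0,0,0],"fingers":-1},
    {"travel":[0,0,0.2],"rot":[0,0,0],"fingers":-1},
    {"travel":[0,0,0],"rot":[0,0,0],"fingers":-1},
    {"travel":[0,0,0],"rot":[0,0,0],"fingers":-1}
  ]
}}

```text
t: 16.43
tool_pos: [0.4436, -0.3292, 0.1545]
orientation: [3.136, -0.19, 0.001]
contact_force: [-0.4, -0.6, -1.0]
opening: 0.0176
grasp_force: 44.2
```

{"api": "step_arm", "payload": {
  "commands": [
    {"travel":[0,0,0.1],"rot":[0,0,0],"fingers":-1},
    {"travel":[0,0,0.1],"rot":[0,0,0],"fingers":-1},
    {"travel":[0,0,0],"rot":[0,0,0],"fingers":-1},
    {"travel":[0,0,0],"rot":[0,0,0],"fingers":-1}
  ]
}}

```text
t: 16.77
tool_pos: [0.4433, -0.3294, 0.1482]
orientation: [3.136, -0.19, 0.001]
contact_force: [-0.3, -0.1, -0.0]
opening: 0.0178
grasp_force: 44.5
```

{"api": "step_arm", "payload": {
  "commands": [
    {"travel":[0,0,0.06],"rot":[0,0,0],"fingers":-1},
    {"travel":[0,0,0.06],"rot":[0,0,0],"fingers":-1},
    {"travel":[0,0,0],"rot":[0,0,0],"fingers":-1},
    {"travel":[0,0,0],"rot":[0,0,0],"fingers":-1}
  ]
}}

```text
t: 17.1
tool_pos: [0.4452, -0.3305, 0.1477]
orientation: [3.133, -0.19, 0.008]
contact_force: [-4.0, 3.7, 40.5]
opening: 0.0176
grasp_force: 48.3
```

The brush is on the caddy floor. I'll take the pressure off, then release.

{"api": "step_arm", "payload": {
  "commands": [
    {"travel":[0,0,-0.08],"rot":[0,0,0],"fingers":-1},
    {"travel":[0,0,0],"rot":[0,0,0],"fingers":-1}
  ]
}}

```text
t: 17.27
tool_pos: [0.4436, -0.3296, 0.1478]
orientation: [3.135, -0.19, 0.002]
contact_force: [-1.9, 0.7, 22.9]
opening: 0.0176
grasp_force: 46.9
```

{"api": "step_arm", "payload": {
  "commands": [
    {"travel":[0,0,-0.05],"rot":[0,0,0],"fingers":-1},
    {"travel":[0,0,0],"rot":[0,0,0],"fingers":-1},
    {"travel":[0,0,0],"rot":[0,0,0],"fingers":1},
    {"travel":[0,0,0],"rot":[0,0,0],"fingers":1},
    {"travel":[0,0,0],"rot":[0,0,0],"fingers":1},
    {"travel":[0,0,0],"rot":[0,0,0],"fingers":1},
    {"travel":[0,0,0],"rot":[0,0,0],"fingers":1},
    {"travel":[0,0,0],"rot":[0,0,0],"fingers":1},
    {"travel":[0,0,0],"rot":[0,0,0],"fingers":1},
    {"travel":[0,0,0],"rot":[0,0,0],"fingers":1},
    {"travel":[0,0,-0.4],"rot":[0,0,0],"fingers":1},
    {"travel":[0,0,-0.8],"rot":[0,0,0],"fingers":1},
    {"travel":[0,0,-0.8],"rot":[0,0,0],"fingers":1},
    {"travel":[0,0,-0.8],"rot":[0,0,0],"fingers":1},
    {"travel":[0,0,-0.8],"rot":[0,0,0],"fingers":1},
    {"travel":[0,0,0],"rot":[0,0,0],"fingers":1}
  ]
}}

```text
t: 18.6
tool_pos: [0.4446, -0.3302, 0.2617]
orientation: [3.132, -0.19, 0.009]
contact_force: [-0.1, 0.2, 0.5]
opening: 0.0854
grasp_force: 0.0
```

```bash
cat > chk.py <<'E'
from h import *
s=bot.read_state();print(round(s["t"],2),np.round(s["tool_pos"],4),np.round(s["q"],2))
def circ(q):
    A=np.c_[2*q,np.ones(len(q))];s=np.linalg.lstsq(A,(q**2).sum(1),rcond=None)[0];return s[:2].round(4)
for n in("top","side"):
    p=cams.camera(n);P=pts(p).reshape(-1,3);save(p,"last_%s.png"%n);c=p["color"].reshape(-1,3).astype(int)
    q=P[(np.hypot(P[:,0]-.445,P[:,1]+.33)<.035)&(P[:,2]>.11)&(P[:,2]<.205)]
    for a,b in((.11,.14),(.15,.19),(.193,.205)):
        r=q[(q[:,2]>a)&(q[:,2]<b)];print(n,"brush",len(r),r.mean(0).round(4) if len(r) else "")
    for l,m in(("red",c[:,0]>2*c[:,2]),("blue",c[:,2]>1.5*c[:,0])):
        q=P[(np.hypot(P[:,0]-.51,P[:,1]-.04)<.15)&(P[:,2]>.114)&(P[:,2]<.13)&m]
        if len(q)>20: print(n,l,len(q),circ(q[:,:2]))
E
python3 chk.py
```

```text
18.6 [ 0.4446 -0.3302  0.2617] [ 0.72  0.26 -0.16  1.76  0.05  1.12 -1.15]
top brush 45 [ 0.4406 -0.322   0.1248]
top brush 54 [ 0.4397 -0.3213  0.1697]
top brush 47 [ 0.4386 -0.3284  0.1967]
top red 112 [0.5078 0.1162]
top blue 103 [ 0.513  -0.0437]
side brush 82 [ 0.4386 -0.3222  0.1246]
side brush 125 [ 0.4392 -0.3222  0.1698]
side brush 37 [ 0.4405 -0.3248  0.1965]
side red 178 [0.5072 0.1193]
side blue 144 [ 0.513  -0.0413]
```

{"api": "step_arm", "payload": {
  "commands": [
    {"travel":[0,-0.4,0],"rot":[0,0,0],"fingers":1},
    {"travel":[0,-0.7,0],"rot":[0,0,0],"fingers":1},
    {"travel":[0,-0.9,0],"rot":[0,0,0],"fingers":1},
    {"travel":[0,-0.9,0],"rot":[0,0,0],"fingers":1},
    {"travel":[0,-0.9,0],"rot":[0,0,0],"fingers":1},
    {"travel":[0,-0.9,0],"rot":[0,0,0],"fingers":1},
    {"travel":[0,-0.9,0],"rot":[0,0,0],"fingers":1},
    {"travel":[0,-0.9,0],"rot":[0,0,0],"fingers":1},
    {"travel":[0,-0.9,0],"rot":[0,0,0],"fingers":1},
    {"travel":[0,-0.9,0],"rot":[0,0,0],"fingers":1},
    {"travel":[0,-0.9,0],"rot":[0,0,0],"fingers":1},
    {"travel":[0,-0.9,0],"rot":[0,0,0],"fingers":1},
    {"travel":[0,-0.9,0],"rot":[0,0,0],"fingers":1},
    {"travel":[0,-0.9,0],"rot":[0,0,0],"fingers":1},
    {"travel":[0,-0.9,0],"rot":[0,0,0],"fingers":1},
    {"travel":[0,-0.9,0],"rot":[0,0,0],"fingers":1},
    {"travel":[0.1,-0.9,0],"rot":[0,0,0],"fingers":1},
    {"travel":[0.14,-0.53,0],"rot":[0,0,0],"fingers":1},
    {"travel":[0,0,0],"rot":[0,0,0],"fingers":1},
    {"travel":[0,0,0],"rot":[0,0,0],"fingers":1}
  ]
}}

```text
t: 20.37
tool_pos: [0.5043, 0.1215, 0.2553]
orientation: [3.136, -0.187, -0.003]
contact_force: [0.3, -0.2, -0.1]
opening: 0.0855
grasp_force: 0.0
```

{"api": "step_arm", "payload": {
  "commands": [
    {"travel":[0.06,0.04,0.5],"rot":[0,0,0],"fingers":1},
    {"travel":[0,0,0.8],"rot":[0,0,0],"fingers":1},
    {"travel":[0,0,0.8],"rot":[0,0,0],"fingers":1},
    {"travel":[0,0,0.8],"rot":[0,0,0],"fingers":1},
    {"travel":[0,0,0.5],"rot":[0,0,0],"fingers":1},
    {"travel":[0,0,0.5],"rot":[0,0,0],"fingers":1},
    {"travel":[0,0,0.5],"rot":[0,0,0],"fingers":1},
    {"travel":[0,0,0.5],"rot":[0,0,0],"fingers":1},
    {"travel":[0,0,0.5],"rot":[0,0,0],"fingers":1},
    {"travel":[0,0,0.4],"rot":[0,0,0],"fingers":1},
    {"travel":[0,0,0],"rot":[0,0,0],"fingers":1},
    {"travel":[0,0,0],"rot":[0,0,0],"fingers":1}
  ]
}}

```text
t: 21.37
tool_pos: [0.5063, 0.1186, 0.082]
orientation: [3.135, -0.191, -0.002]
contact_force: [-0.1, 0.9, 0.7]
opening: 0.0855
grasp_force: 0.0
```

{"api": "step_arm", "payload": {
  "commands": [
    {"travel":[0,0,0],"rot":[0,0,0],"fingers":-1},
    {"travel":[0,0,0],"rot":[0,0,0],"fingers":-1},
    {"travel":[0,0,0],"rot":[0,0,0],"fingers":-1},
    {"travel":[0,0,0],"rot":[0,0,0],"fingers":-1},
    {"travel":[0,0,0],"rot":[0,0,0],"fingers":-1},
    {"travel":[0,0,0],"rot":[0,0,0],"fingers":-1},
    {"travel":[0,0,0],"rot":[0,0,0],"fingers":-1},
    {"travel":[0,0,0],"rot":[0,0,0],"fingers":-1}
  ],
  "squeeze": 35
}}

```text
t: 22.03
tool_pos: [0.5073, 0.119, 0.0833]
orientation: [-3.136, 0.191, -0.002]
contact_force: [-2.6, -1.6, 7.8]
opening: 0.0616
grasp_force: 36.7
```

{"api": "step_arm", "payload": {
  "commands": [
    {"travel":[0,0,-0.3],"rot":[0,0,0],"fingers":-1},
    {"travel":[0,0,-0.5],"rot":[0,0,0],"fingers":-1},
    {"travel":[0,0,-0.7],"rot":[0,0,0],"fingers":-1},
    {"travel":[0,0,-0.7],"rot":[0,0,0],"fingers":-1},
    {"travel":[0,0,-0.7],"rot":[0,0,0],"fingers":-1},
    {"travel":[0,0,-0.5],"rot":[0,0,0],"fingers":-1},
    {"travel":[0,0,-0.3],"rot":[0,0,0],"fingers":-1},
    {"travel":[0,0,0],"rot":[0,0,0],"fingers":-1},
    {"travel":[0,0,0],"rot":[0,0,0],"fingers":-1}
  ]
}}

```text
t: 22.78
tool_pos: [0.5068, 0.1189, 0.1933]
orientation: [3.136, -0.191, 0.001]
contact_force: [0.5, -1.3, -2.2]
opening: 0.0612
grasp_force: 38.8
```

```bash
python3 - <<'E'
from h import *
s=bot.read_state();print(np.round(s["tool_pos"],4),np.round(s["q"],2))
p=cams.camera("side");save(p,"held.png",(200,60,420,360),2)
P=pts(p).reshape(-1,3);c=p["color"].reshape(-1,3).astype(int)
t=s["tool_pos"];q=P[(np.hypot(P[:,0]-t[0],P[:,1]-t[1])<.05)&(P[:,2]>.03)&(c[:,0]>2.5*c[:,1])]
print(np.percentile(q[:,2],[1,99]))
E
```

```text
[0.5068 0.1189 0.1933] [ 0.11  0.31 -0.47  1.9   0.17  0.97 -2.13]
[0.1300688  0.25531977]
```

View pics/held.png

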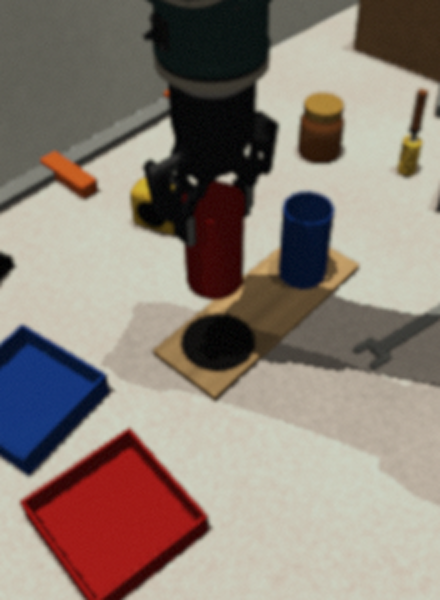

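The red cup is held upright in the gripper, and the black pad at (218,342) in the crop is clear. I'll turn the wrist towards neutral and carry the cup to the red tray.

{"api": "step_arm", "payload": {
  "commands": [
    {"travel":[0,0,0],"rot":[0,0,-1],"fingers":-1},
    {"travel":[0,0,0],"rot":[0,0,-1],"fingers":-1},
    {"travel":[0,0,0],"rot":[0,0,-1],"fingers":-1},
    {"travel":[0,0,0],"rot":[0,0,-1],"fingers":-1},
    {"travel":[0,0,0],"rot":[0,0,-1],"fingers":-1},
    {"travel":[0,0,0],"rot":[0,0,-1],"fingers":-1},
    {"travel":[0,0,0],"rot":[0,0,-1],"fingers":-1},
    {"travel":[0,0,0],"rot":[0,0,0],"fingers":-1}
  ]
}}

```text
t: 23.5
tool_pos: [0.5062, 0.1189, 0.192]
orientation: [-3.008, -0.904, 0.003]
contact_force: [-0.6, 0.6, -1.9]
opening: 0.0616
grasp_force: 38.8
```

{"api": "step_arm", "payload": {
  "commands": [
    {"travel":[0.06,-0.3,0],"rot":[0,0,0],"fingers":-1},
    {"travel":[0.13,-0.6,0],"rot":[0,0,0],"fingers":-1},
    {"travel":[0.14,-0.7,0],"rot":[0,0,0],"fingers":-1},
    {"travel":[0.14,-0.7,0],"rot":[0,0,0],"fingers":-1},
    {"travel":[0.14,-0.7,0],"rot":[0,0,0],"fingers":-1},
    {"travel":[0.14,-0.7,0],"rot":[0,0,0],"fingers":-1},
    {"travel":[0.14,-0.7,0],"rot":[0,0,0],"fingers":-1},
    {"travel":[0.14,-0.7,0],"rot":[0,0,0],"fingers":-1},
    {"travel":[0.14,-0.7,0],"rot":[0,0,0],"fingers":-1},
    {"travel":[0.14,-0.7,0],"rot":[0,0,0],"fingers":-1},
    {"travel":[0.14,-0.6,0],"rot":[0,0,0],"fingers":-1},
    {"travel":[0.13,-0.4,0],"rot":[0,0,0],"fingers":-1},
    {"travel":[0.1,-0.3,0],"rot":[0,0,0],"fingers":-1},
    {"travel":[0,0,0],"rot":[0,0,0],"fingers":-1},
    {"travel":[0,0,0],"rot":[0,0,0],"fingers":-1}
  ]
}}

```text
t: 24.75
tool_pos: [0.4207, 0.3425, 0.1929]
orientation: [3.011, 0.895, -0.001]
contact_force: [0.9, 0.1, -2.6]
opening: 0.0612
grasp_force: 38.8
```

{"api": "step_arm", "payload": {
  "commands": [
    {"travel":[0,0,0.4],"rot":[0,0,0],"fingers":-1},
    {"travel":[0,0,0.6],"rot":[0,0,0],"fingers":-1},
    {"travel":[0,0,0.7],"rot":[0,0,0],"fingers":-1},
    {"travel":[0,0,0.7],"rot":[0,0,0],"fingers":-1},
    {"travel":[0,0,0.5],"rot":[0,0,0],"fingers":-1},
    {"travel":[0,0,0.3],"rot":[0,0,0],"fingers":-1},
    {"travel":[0,0,0.2],"rot":[0,0,0],"fingers":-1},
    {"travel":[0,0,0.1],"rot":[0,0,0],"fingers":-1},
    {"travel":[0,0,0.1],"rot":[0,0,0],"fingers":-1},
    {"travel":[0,0,0],"rot":[0,0,0],"fingers":-1},
    {"travel":[0,0,0],"rot":[0,0,0],"fingers":-1},
    {"travel":[0,0,0],"rot":[0,0,0],"fingers":-1}
  ]
}}

```text
t: 25.75
tool_pos: [0.4212, 0.3426, 0.0857]
orientation: [-3.011, -0.896, -0.001]
contact_force: [-0.1, 0.3, -2.3]
opening: 0.0616
grasp_force: 38.8
```

```bash
python3 - <<'E'
from h import *
s=bot.read_state();print(np.round(s["tool_pos"],4),np.round(s["contact_force"],1))
p=cams.camera("side");save(p,"place.png",(180,180,360,380),3)
E
```

```text
[0.4212 0.3426 0.0857] [-0.1  0.3 -2.3]
```

View pics/place.png

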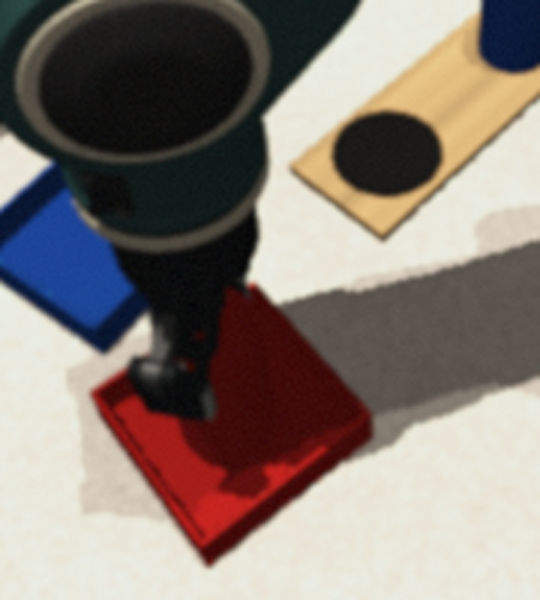

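The cup is over the red tray, centred near (235,400) in the crop, with about 10 mm left to the floor.

{"api": "step_arm", "payload": {
  "commands": [
    {"travel":[0,0,0.1],"rot":[0,0,0],"fingers":-1},
    {"travel":[0,0,0.1],"rot":[0,0,0],"fingers":-1},
    {"travel":[0,0,0.05],"rot":[0,0,0],"fingers":-1},
    {"travel":[0,0,0],"rot":[0,0,0],"fingers":-1},
    {"travel":[0,0,0],"rot":[0,0,0],"fingers":-1}
  ]
}}

```text
t: 26.22
tool_pos: [0.4209, 0.3425, 0.0776]
orientation: [-3.011, -0.897, 0.001]
contact_force: [0.6, 0.5, -2.0]
opening: 0.0614
grasp_force: 38.8
```

{"api": "step_arm", "payload": {
  "commands": [
    {"travel":[0,0,0.03],"rot":[0,0,0],"fingers":-1},
    {"travel":[0,0,0],"rot":[0,0,0],"fingers":-1},
    {"travel":[0,0,0],"rot":[0,0,0],"fingers":-1}
  ]
}}

```text
t: 26.47
tool_pos: [0.421, 0.3425, 0.0768]
orientation: [-3.011, -0.896, 0.0]
contact_force: [0.6, -0.2, -2.1]
opening: 0.0615
grasp_force: 38.8
```

{"api": "step_arm", "payload": {
  "commands": [
    {"travel":[0,0,0.03],"rot":[0,0,0],"fingers":-1},
    {"travel":[0,0,0],"rot":[0,0,0],"fingers":-1},
    {"travel":[0,0,0],"rot":[0,0,0],"fingers":-1}
  ]
}}

```text
t: 26.72
tool_pos: [0.421, 0.3425, 0.0759]
orientation: [-3.011, -0.897, 0.0]
contact_force: [-0.7, -0.3, -2.2]
opening: 0.0612
grasp_force: 38.8
```

{"api": "step_arm", "payload": {
  "commands": [
    {"travel":[0,0,0.02],"rot":[0,0,0],"fingers":-1},
    {"travel":[0,0,0],"rot":[0,0,0],"fingers":-1},
    {"travel":[0,0,0],"rot":[0,0,0],"fingers":-1}
  ]
}}

```text
t: 26.97
tool_pos: [0.421, 0.3425, 0.0754]
orientation: [-3.011, -0.896, -0.0]
contact_force: [-0.1, 0.3, -0.1]
opening: 0.0618
grasp_force: 38.9
```

The cup's weight is now on the tray floor. Releasing.

{"api": "step_arm", "payload": {
  "commands": [
    {"travel":[0,0,0.01],"rot":[0,0,0],"fingers":-1},
    {"travel":[0,0,0],"rot":[0,0,0],"fingers":1},
    {"travel":[0,0,0],"rot":[0,0,0],"fingers":1},
    {"travel":[0,0,0],"rot":[0,0,0],"fingers":1},
    {"travel":[0,0,0],"rot":[0,0,0],"fingers":1},
    {"travel":[0,0,0],"rot":[0,0,0],"fingers":1},
    {"travel":[0,0,0],"rot":[0,0,0],"fingers":1},
    {"travel":[0,0,-0.3],"rot":[0,0,0],"fingers":1},
    {"travel":[0,0,-0.5],"rot":[0,0,0],"fingers":1},
    {"travel":[0,0,-0.7],"rot":[0,0,0],"fingers":1},
    {"travel":[0,0,-0.8],"rot":[0,0,0],"fingers":1},
    {"travel":[0,0,-0.8],"rot":[0,0,0],"fingers":1},
    {"travel":[0,0,-0.8],"rot":[0,0,0],"fingers":1},
    {"travel":[0,0,-0.8],"rot":[0,0,0],"fingers":1},
    {"travel":[0,0,-0.8],"rot":[0,0,0],"fingers":1},
    {"travel":[0,0,0],"rot":[0,0,0],"fingers":1}
  ]
}}

```text
t: 28.3
tool_pos: [0.4219, 0.3438, 0.2449]
orientation: [-3.009, -0.896, -0.009]
contact_force: [0.8, 0.5, 1.6]
opening: 0.0857
grasp_force: 0.0
```

{"api": "step_arm", "payload": {
  "commands": [
    {"travel":[0,0.5,0],"rot":[0,0,0],"fingers":1},
    {"travel":[0,0.7,0],"rot":[0,0,0],"fingers":1},
    {"travel":[0,0.7,0],"rot":[0,0,0],"fingers":1},
    {"travel":[0,0.7,0],"rot":[0,0,0],"fingers":1},
    {"travel":[0,0.5,0],"rot":[0,0,0],"fingers":1},
    {"travel":[0,0,0],"rot":[0,0,0],"fingers":1},
    {"travel":[0,0,0],"rot":[0,0,0],"fingers":1}
  ]
}}

```text
t: 28.88
tool_pos: [0.472, 0.2642, 0.2402]
orientation: [-3.011, -0.895, 0.0]
contact_force: [-0.9, 0.1, -1.2]
opening: 0.0852
grasp_force: 0.0
```

```bash
python3 chk.py; python3 - <<'E'
from h import *
p=cams.camera("side");save(p,"end.png");P=pts(p).reshape(-1,3)
q=P[(np.hypot(P[:,0]-.42,P[:,1]-.34)<.055)&(P[:,2]>.105)&(P[:,2]<.13)]
A=np.c_[2*q[:,:2],np.ones(len(q))];s=np.linalg.lstsq(A,(q[:,:2]**2).sum(1),rcond=None)[0];print(len(q),s[:2],np.percentile(q[:,2],[50,99]))
E
```

```text
28.88 [0.472  0.2642 0.2402] [-0.02  0.32 -0.67  1.8   0.22  1.1  -1.75]
top brush 44 [ 0.4408 -0.322   0.1254]
top brush 66 [ 0.441  -0.3212  0.1717]
top brush 68 [ 0.4418 -0.3282  0.1969]
top blue 99 [ 0.5131 -0.0437]
side brush 85 [ 0.4389 -0.3216  0.1251]
side brush 123 [ 0.4392 -0.3221  0.1703]
side brush 37 [ 0.4402 -0.3249  0.1967]
side blue 142 [ 0.513  -0.0415]
324 [0.42135632 0.34447373] [0.11227989 0.11624017]
```

View pics/end.png

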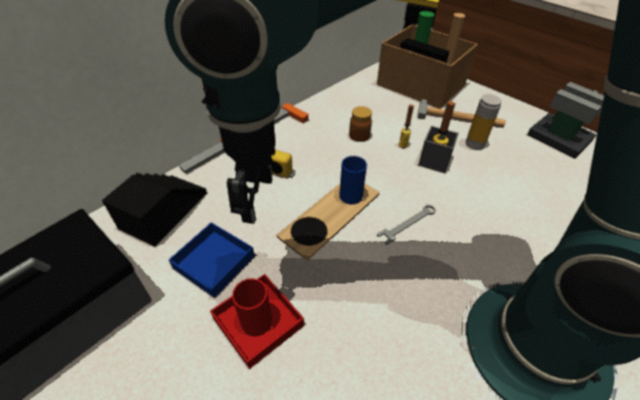

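The red cup stands upright in the red tray at (252,307), the brush is in the caddy at (440,140), and the blue cup hasn't moved. The gripper touches nothing, so I'm handing the job in.

```bash
python3 -c "
from station import bot
print(bot.finish_job())"
```

```text
the job is handed in; nothing more can be done
None
```

The job is handed in at about 29 s: the red cup got four scrub strokes on the pad, the brush was stood back in the caddy, and then the cup was set upright in the red tray; the hand-in returned no verdict.

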